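# Line the purge cup and hold the dispensing barrel over it

## Robot

A 7-joint arm with a two-finger parallel gripper is mounted at the origin on the work surface. World frame = base frame: x ahead of the robot, y to its left, z up, the work surface at z = 0. Lengths are in m, angles in rad, forces in N, time in s.
With the tool pointing down it reaches from about 0.425 to 1.025 m from the base axis. Payload 9.4 kg.
Tool frame: the origin (TCP) lies on the centre line of the jaws, within the pads' length; the fingertips stand ahead of it and the grasp point (between the pads) lies 6 mm ahead of it (nose_length is the z of the fingertips in the tool frame, in m); z points along the fingers, x is the direction in which the jaws open and shut, and the axes are right-handed (so a half turn about z gives the same grasp; the last joint's range is limited). The gripper opens to 85 mm and grips with 20 to 120 N. Pads are 22 mm wide; open, the fingers measure 114 mm over their backs; the gripper's body (76 mm by 85 mm) begins 54 mm behind the grasp point. The pads swing forward as they close: fully open they stand 13 mm farther back than shut.
Start: joints at [-1.217, 0.599, -0.003, 1.599, 0.002, 0.943, -0.08], TCP at [0.303, 0.659, 0.256] pointing down, gripper open.
Joint ranges: [-2.57, 2.57], [-0.35, 1.97], [-1.29, 1.29], [0.11, 2.56], [-1.05, 4.19], [0.11, 1.86], [-2.63, 2.63]. Speed limits (rad/s): [2.22, 2.22, 3.01, 3.01, 3.14, 3.14, 3.14].

## Interface

Orientations are given as a unit quaternion [w, x, y, z].
In Python, from bench import * gives the robot as it stands.
- The arm moves only by the shell command python3 -m inch 'ROWS' [FORCE]. ROWS is JSON, a list of rows, each an object of numbers: "x", "y", "z": the shift along the tool's x, y, z in units of 50 mm (1.0 is 50 mm); "yaw": the turn about the tool's z in degrees; "claw": the closure, from -1 (fully open) to 1 (shut). In form: [{"x": .., "y": .., "z": .., "yaw": .., "claw": ..}, ...]. A call has 1 to 5 rows; each row is the pose to reach, as a shift and turn from the pose measured when the call began, along the tool's axes at that moment; what a row does not reach only later rows make up. A row lasts 1/10 s, in which the tool goes at most 50 mm and 8.59 degrees, less where a joint would pass 70% of its speed; a pose out of reach is approached as far as the arm can. A call with a gripper value outside its range is refused whole. The fingers move at their own pace and stop on an object; FORCE is the grip in N (left out, the last holds). Time passes only in rows, so rows that repeat a pose let the fingers close. It gives the time, the measured TCP pose, the force and the opening at its end, in the units of the state.
- state(): the state, without advancing time (a new reading comes with each control period).
- camera(name): name is "side" or "top"; returns a dict with "color" (480x640x3 uint8, red, green, blue), "fx", "fy", "cx", "cy" (pixels), "pose" (4x4, takes a point from camera to world coordinates). Camera axes: x right, y up, looking along -z (the intrinsics and any distortion apply to the point x, -y, -z); pixel columns grow to the right and rows downward; lengths in m; the calibration is good to about 2 mm. A picture is of the moment at which its call begins. There is no depth.
- hand_in(): hands the job in, once; it reports no verdict.
The state is a dict: "clock": time; "joint_pos": joint angles; "qvel": joint speeds; "effort": joint torques, N m; "tcp_pos": TCP position; "eef_rot": TCP orientation; "ft_force": force on the tool from outside, world axes, zero at the start; "moment": the same for the moment, N m; "grip_width": finger opening in m.
Only numpy, scipy, OpenCV 4.12 (cv2) and the standard library are available. Lean on these libraries where they do the work, as an engineer would, in place of code of your own. Each camera call takes 0.05 s, during which the arm holds its last target. There are 200 camera calls.

## Task

Get ready to purge the adhesive barrel: first nest the spare cup fully into the like cup that stands on the round steel drip tray, setting it in rather than dropping it, and let go. Then draw the taller of the two dispensing barrels up out of the holder block, lean it over to about 45 degrees, and hold it with its nozzle tip a few centimetres above the middle of the nested cups' mouth, touching nothing but the gripper. Finish while still holding it still there; leave the short barrel, the grey module and the tape roll alone, and keep the cups standing on the tray.

Things in the scene. Friction and masses are not known exactly. Their poses are not given: they have to be found in the camera images.
- tray: Round flat steel drip tray, 110 mm diameter, 6 mm thick, fixed to the table. Origin: centre of its underside, on the table top.
- tray_cup: White plastic mixing cup standing on the drip tray, loose, about 60 g. Round and tapered: 42 mm outside diameter at the foot, 66 mm at the rim, 70 mm high, wall 2.5 mm, thick solid bottom 20 mm. Origin: centre of its underside; z up through the mouth.
- spare_cup: Identical white cup (same sizes, about 60 g), standing alone on the green mat, not on the tray. Origin: centre of its underside; z up through the mouth. Fully nested in the other cup it rests on that cup's inner floor: its origin lies 20 mm above the other's origin and its rim stands 20 mm proud of the other rim, about 1 mm play all round.
- spare_cup_rim (a point): Centre of the spare cup's mouth, at rim height, 70 mm above its origin.
- holder: White block 70 x 160 x 60 mm high, fixed to the table, its long side along its own y. Origin: centre of its underside. Two upright round through holes of 28 mm at y = +45 and -45 mm of its frame; one barrel stands in each, either way round.
- pen: Taller grey round dispensing barrel, 132 mm long, loose, about 100 g. Origin: nozzle tip; z runs from tip to end cap. Steel nozzle 0-22 mm, taper to 24 mm diameter at 32 mm, collar (36 mm diameter) at 55-61 mm resting on the holder top, plain 24 mm barrel to 120 mm, black cap (25 mm diameter) to 132 mm. Starts nozzle down, tip 5 mm above the table, the top 77 mm showing. Grip at 65-130 mm.
- short_pen: Bystander: a like barrel, only 85 mm long, standing in the holder's other hole so that just 30 mm shows. Origin: its nozzle tip, z up.
- module: Bystander: grey plastic electronics box 85 x 60 x 30 mm with a dark top panel, loose. Origin: centre of its underside.
- tape: Bystander: brown roll of tape (ring), 84 mm outside diameter, 24 mm high, loose. Origin: centre of its underside.
Mind the look-alikes: they are no part of the job. Of the things shaped like the holder, the white one is meant. Leave any blue or yellow look-alike of the tray_cup alone.

How it is judged:
On the way, in this order (a step that is already met when the one before it is completed fails the run):
1. the spare cup is nested in the cup on the tray and let go (horizontal distance between spare_cup and tray_cup below 0.006 m and z of spare_cup in the frame of tray_cup between 0.012 and 0.026 m and angle between each of spare_cup, tray_cup's own z axis and vertical below 0.12 rad and horizontal distance between tray_cup and tray below 0.034 m and contact force between the fingers and spare_cup below 0.1 N and linear speed of spare_cup below 0.02 m/s), for 0.2 s.
2. the taller barrel is drawn clear of the holder in the gripper, the cups still nested (horizontal distance between spare_cup and tray_cup below 0.006 m and z of spare_cup in the frame of tray_cup between 0.012 and 0.026 m and angle between each of spare_cup, tray_cup's own z axis and vertical below 0.12 rad and horizontal distance between tray_cup and tray below 0.034 m and contact force between the fingers and spare_cup below 0.1 N and z of pen in the frame of holder above 0.065 m and contact force between the fingers and pen above 1 N), for 0.2 s.
At the end, for the whole second after the job is handed in: Cups nested on tray, released: centres within 6 mm, foot 12-26 mm above foot, upright to 0.12 rad, tray cup within 34 mm of tray centre. Taller barrel held still in fingers, leaning 0.59-0.98 rad, tip within 25 mm of the mouth centre, 8-80 mm above the rim, touching nothing else (all of step 1 and angle between pen's own z axis and vertical between 0.59 and 0.98 rad and horizontal distance between pen and spare_cup_rim below 0.025 m and z of pen in the frame of spare_cup between 0.078 and 0.15 m and contact force between the fingers and pen above 1 N and contact force between pen and holder below 0.05 N and contact force between pen and spare_cup below 0.05 N and contact force between pen and tray_cup below 0.05 N and contact force between pen and tray below 0.05 N and linear speed of pen below 0.03 m/s); the arm keeps its last pose, push and grip.
It fails at once if a bystander is moved by more than 30 mm (distance of any of short_pen, module, tape from where it was at the start of the episode above 0.03 m).
It fails at once if the spare cup is dropped (falls free faster than 0.6 m/s) (linear speed of spare_cup above 0.6 m/s and contact force between the fingers and spare_cup below 0.01 N).
It also fails if it takes over 64 s, if anything falls off the work surface, if the arm or the gripper's body presses on something with over 40 N, if the wrist force passes 120 N, or if a joint passes its speed limit or range.

## Working session

There is one attempt and no reset: what is moved stays moved. The work goes in short steps, Python scripts to look and compute and a shell command to move; the robot and the scene stay as the last step left them, time stands still between calls to the robot, and variables do not carry over. Pictures are saved under pics/ and viewed, on a budget of 10 in all, crops included, one or two more only if the job needs it, and the job is handed in when it is done.

```bash
ls -la; mkdir -p pics
cat > h.py <<'E'
from bench import *
import numpy as np, cv2
from scipy.spatial.transform import Rotation as R
def snap(n,f,crop=None,s=1):
    c=camera(n); im=c["color"][:,:,::-1]
    np.savez(f"pics/{f}.npz",**{k:c[k] for k in c})
    if crop: im=im[crop[1]:crop[3],crop[0]:crop[2]]
    cv2.imwrite(f"pics/{f}.png",cv2.resize(im,None,fx=s,fy=s,interpolation=cv2.INTER_CUBIC)); return c
def ray(c,u,v):
    P=np.array(c["pose"]); d=np.array([(u-c["cx"])/c["fx"],-(v-c["cy"])/c["fy"],-1]); return P[:3,3],P[:3,:3]@d
def atz(c,u,v,z):
    o,d=ray(c,u,v); return o+d*(z-o[2])/d[2]
def proj(c,p):
    P=np.array(c["pose"]); q=P[:3,:3].T@(np.array(p)-P[:3,3]); return c["cx"]+c["fx"]*q[0]/-q[2], c["cy"]-c["fy"]*q[1]/-q[2]
def togo(p,yaw=0):
    s=state(); q=s["eef_rot"]; r=R.from_quat([q[1],q[2],q[3],q[0]]); return (r.inv().apply(np.array(p)-s["tcp_pos"])/.05).round(3)
E
python3 - <<'E'
from h import *
for n in("side","top"):
    c=snap(n,n+"0"); print([k for k in c],c["fx"],c["cx"],np.round(c["pose"],3).tolist())
s=state(); print(s, globals().get('nose_length'))
import bench; print([k for k in dir(bench) if k[0]!='_'])
E
```

```text
total 12
drwxr-xr-x  3 agent agent 4096 Dec  4 02:36 .
drwxr-xr-x 23 root  root  4096 Dec  4 02:36 ..
drwxr-xr-x  2 agent agent 4096 Dec  4 02:36 pics
['color', 'fx', 'fy', 'cx', 'cy', 'pose'] 439.305254611468 313.66446900862314 [[-0.865, 0.311, -0.393, 0.224], [-0.502, -0.549, 0.669, 0.577], [-0.008, 0.776, 0.631, 0.601], [0.0, 0.0, 0.0, 1.0]]
['color', 'fx', 'fy', 'cx', 'cy', 'pose'] 511.3795892489299 324.08953110295744 [[-0.094, 0.968, -0.234, 0.346], [-0.996, -0.09, 0.028, 0.01], [0.006, 0.236, 0.972, 0.99], [0.0, 0.0, 0.0, 1.0]]
{'clock': 0.1, 'joint_pos': array([-1.21670252,  0.60002572, -0.00255912,  1.60007632,  0.00178949,
        0.94291358, -0.07978192]), 'qvel': array([-0.00028741, -0.00288775, -0.00012084, -0.00290726, -0.00050755,
       -0.00013445,  0.00034248]), 'effort': array([ 5.25550262e-03, -7.77996826e+01,  1.57002646e+00, -2.58626103e+01,
        1.26778049e-02,  5.49017714e-03,  9.38525375e-06]), 'tcp_pos': array([0.30258391, 0.65839246, 0.25550764]), 'eef_rot': array([ 4.30447409e-04,  8.41877571e-01,  5.39668094e-01, -5.65067446e-04]), 'ft_force': array([0.62365262, 0.13633701, 0.33156845]), 'moment': array([-0.01221057,  0.00586387, -0.00725845]), 'grip_width': 0.08551089289778692} 0.025
['MotionError', 'camera', 'hand_in', 'nose_length', 'state']
```

View pics/side0.png

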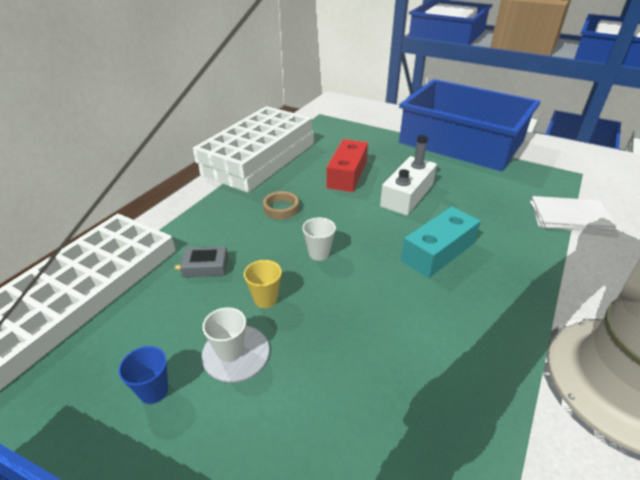

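View pics/top0.png

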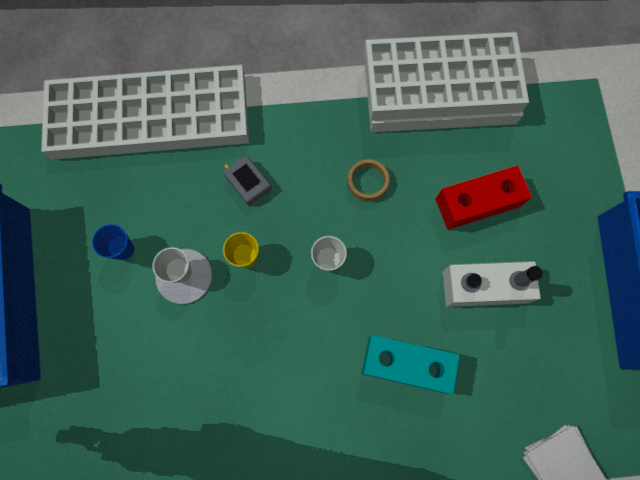

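Run:
```python
from h import *
T=np.load("pics/top0.npz")["color"][:,:,::-1]; S=np.load("pics/side0.npz")["color"][:,:,::-1]
def pan(im,x,y,w=88,h=99):
    p=cv2.resize(im[y:y+h,x:x+w],None,fx=3,fy=3,interpolation=cv2.INTER_CUBIC)
    for i in range(0,w):
        if (x+i)%10==0: cv2.line(p,(3*i,0),(3*i,3*h),(0,0,0),1) if 0 else cv2.line(p,(3*i,0),(3*i,6),(0,0,255),1); 
        if (x+i)%20==0: cv2.putText(p,str(x+i),(3*i-8,16),0,.35,(0,255,255),1)
    for j in range(0,h):
        if (y+j)%10==0: cv2.line(p,(0,3*j),(6,3*j),(0,0,255),1)
        if (y+j)%20==0: cv2.putText(p,str(y+j),(8,3*j+4),0,.35,(0,255,255),1)
    return p
m=np.vstack([np.hstack([pan(T,140,220),pan(T,290,210),pan(T,455,235)]),np.hstack([pan(S,195,295),pan(S,285,190),pan(S,370,125)])])
cv2.imwrite("pics/m.png",m); print(m.shape)
```

```text
(594, 792, 3)
```

View pics/m.png

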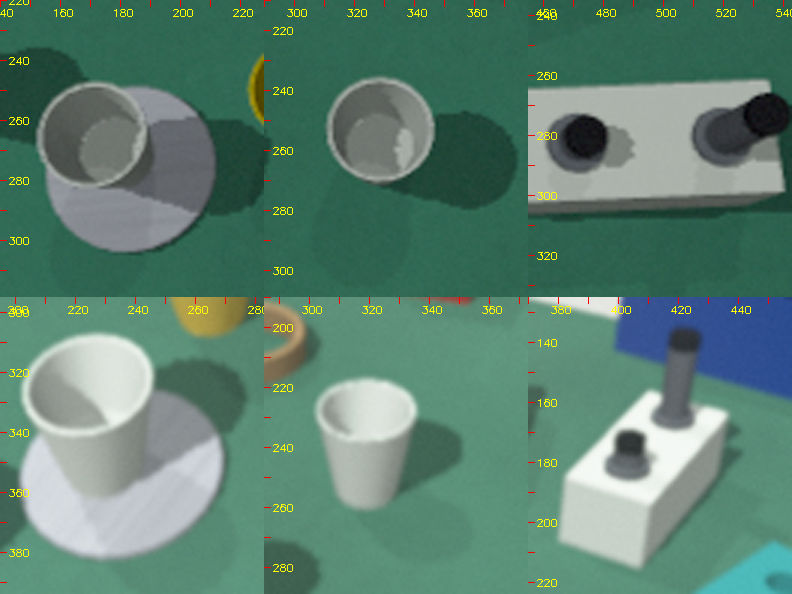

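Run:
```python
from h import *
T=dict(np.load("pics/top0.npz"));S=dict(np.load("pics/side0.npz"))
for n,t,s,z in(("tcup",(170.8,264.8),(224.3,324.3),.076),("spare",(328.8,253.3),(319.2,227.5),.07),("pencap",(534.3,273),(422.3,137.3),.137),("collar",(518,280.7),(419,164.3),.063),("tray",(183.7,276.3),((22+224)/6+195+0,(390+558-594)/6+295),.006)):
    print(n,atz(T,*t,z).round(4),atz(S,*s,z).round(4))
for a,b in(((447,266),(538,261.5)),((447,305),(541,299))): print("hold",atz(T,*a,.06).round(3),atz(T,*b,.06).round(3))
q=state()["eef_rot"];print(R.from_quat([q[1],q[2],q[3],q[0]]).as_matrix().round(3).tolist())
print(togo([0,0,0]))
```

```text
tcup [0.5687 0.2638 0.076 ] [0.5667 0.2666 0.076 ]
spare [ 0.565  -0.0257  0.07  ] [ 0.5638 -0.0235  0.07  ]
pencap [ 0.4823 -0.3686  0.137 ] [ 0.4817 -0.3664  0.137 ]
collar [ 0.4826 -0.3686  0.063 ] [ 0.4808 -0.3723  0.063 ]
tray [0.5604 0.2588 0.006 ] [0.5563 0.2645 0.006 ]
hold [ 0.523 -0.243  0.06 ] [ 0.516 -0.414  0.06 ]
hold [ 0.451 -0.232  0.06 ] [ 0.445 -0.406  0.06 ]
[[0.418, 0.909, -0.0], [0.909, -0.418, -0.001], [-0.001, 0.0, -1.0]]
[-1.4485e+01 -2.0000e-03  5.1310e+00]
```

```bash
python3 -m inch '[{"x":-0.6,"y":0.65},{"x":-1.3,"y":1.3,"yaw":8},{"x":-2,"y":2,"yaw":16},{"x":-2.7,"y":2.7,"yaw":24},{"x":-3.4,"y":3.5,"yaw":32}]' 30; python3 -c "
from h import *
print(togo([.5645,-.0245,.2]),state()['joint_pos'])"
```

```text
[-10.222  10.462   1.126] [-1.21670252  0.60002572 -0.00255912  1.60007632  0.00178949  0.94291358
 -0.07978192]invalid input at $[0]: expected keys x, y, z, yaw, claw
```

```bash
cat > g.py <<'E'
import sys
from h import *
s=state(); q=s["eef_rot"]; M=R.from_quat([q[1],q[2],q[3],q[0]]).as_matrix()
print("togo",togo([float(a) for a in sys.argv[1:4]]),"jawdir",np.degrees(np.arctan2(M[1,0],M[0,0])).round(1),"zax",M[:,2].round(3),"t",round(s["clock"],2),"tcp",s["tcp_pos"].round(4),"F",s["ft_force"].round(1),"w",round(s["grip_width"],4),"q7",s["joint_pos"][6].round(2))
E
python3 -m inch '[{"x":-0.6,"y":0.65,"z":0,"yaw":0,"claw":-1},{"x":-1.3,"y":1.3,"z":0,"yaw":8,"claw":-1},{"x":-2,"y":2,"z":0,"yaw":16,"claw":-1},{"x":-2.7,"y":2.7,"z":0,"yaw":24,"claw":-1},{"x":-3.4,"y":3.5,"z":0,"yaw":32,"claw":-1}]' 30; python3 g.py .5645 -.0245 .2
```

```text
clock: 0.6
tcp_pos: [0.3893, 0.4317, 0.2556]
eef_rot: [0.001, 0.959, 0.284, -0.001]
ft_force: [0.7, 0.2, -0.2]
grip_width: 0.0854
togo [-2.031  9.559  1.124] jawdir 33.0 zax [-0.001 -0.002 -1.   ] t 0.6 tcp [0.3893 0.4317 0.2556] F [ 0.7  0.2 -0.2] w 0.0854 q7 -0.26
```

```bash
python3 -m inch '[{"x":-0.2,"y":1,"z":0,"yaw":7,"claw":-1},{"x":-0.4,"y":2,"z":0,"yaw":14,"claw":-1},{"x":-0.6,"y":2.9,"z":0,"yaw":21,"claw":-1},{"x":-0.8,"y":3.8,"z":0,"yaw":28,"claw":-1},{"x":-1,"y":4.8,"z":0,"yaw":33,"claw":-1}]' 30 >/dev/null; python3 g.py .5645 -.0245 .2
```

```text
togo [1.752 4.534 1.122] jawdir -0.2 zax [-0.001 -0.001 -1.   ] t 1.1 tcp [0.4778 0.2026 0.2559] F [ 0.5  0.3 -0.1] w 0.0855 q7 -0.31
```

```bash
python3 -m inch '[{"x":0.35,"y":0.9,"z":0,"yaw":0,"claw":-1},{"x":0.7,"y":1.8,"z":0,"yaw":0,"claw":-1},{"x":1.05,"y":2.7,"z":0,"yaw":0,"claw":-1},{"x":1.4,"y":3.6,"z":0.3,"yaw":0,"claw":-1},{"x":1.75,"y":4.53,"z":0.7,"yaw":0,"claw":-1}]' 30 >/dev/null; python3 -m inch '[{"x":0,"y":0.2,"z":0.7,"yaw":0,"claw":-1},{"x":0,"y":0.2,"z":0.7,"yaw":0,"claw":-1}]' >/dev/null; python3 g.py .5645 -.0245 .073; python3 -c "
from h import *
snap('side','s1',(220,120,420,270),4)"
```

```text
togo [ 0.059 -0.222  2.227] jawdir -0.5 zax [-0.005 -0.002 -1.   ] t 1.8 tcp [ 0.5621 -0.0353  0.1844] F [-1.1  0.1  0.2] w 0.0856 q7 0.21
```

View pics/s1.png

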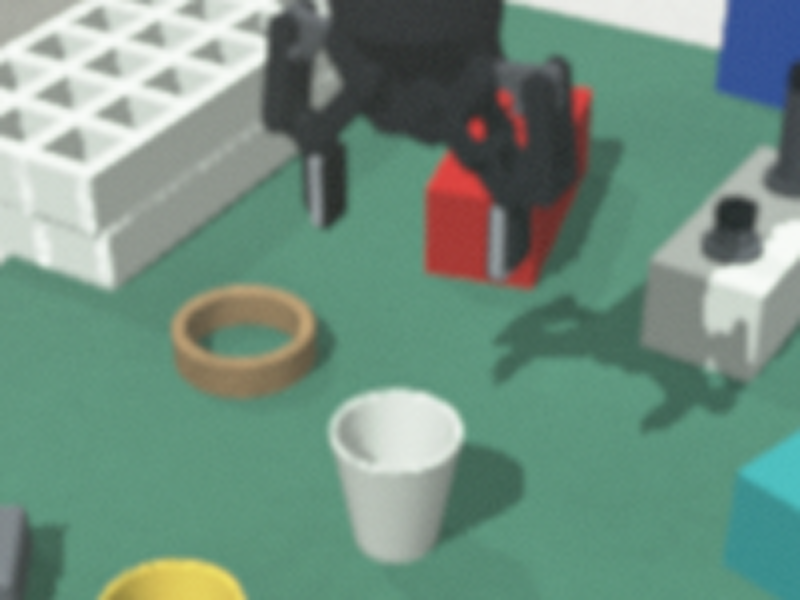

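```bash
python3 - <<'E'
from h import *
S=dict(np.load("pics/s1.npz"))
for z in (.184,.174,.169,.164,.159): print(z,[np.round(proj(S,(.562+d,-.0353,z)),1).tolist() for d in(.047,-.047)])
E
python3 g.py .5645 -.0245 .12
```

```text
0.184 [[301.4, 168.8], [346.2, 181.8]]
0.174 [[301.5, 173.4], [346.0, 186.5]]
0.169 [[301.6, 175.7], [345.9, 188.9]]
0.164 [[301.6, 178.0], [345.8, 191.2]]
0.159 [[301.7, 180.2], [345.7, 193.5]]
togo [ 0.04  -0.183  1.322] jawdir -0.3 zax [-0.004 -0.001 -1.   ] t 1.85 tcp [ 0.5627 -0.0335  0.1861] F [ 0.9 -0.1  0.9] w 0.0854 q7 0.21
```

```bash
python3 -m inch '[{"x":0.03,"y":-0.18,"z":0.6,"yaw":0,"claw":-1},{"x":0.03,"y":-0.18,"z":1.2,"yaw":0,"claw":-1},{"x":0.03,"y":-0.18,"z":1.7,"yaw":0,"claw":-1},{"x":0.03,"y":-0.18,"z":2.1,"yaw":0,"claw":-1},{"x":0.03,"y":-0.18,"z":2.22,"yaw":0,"claw":-1}]' 30 >/dev/null; python3 g.py .5645 -.0245 .075
```

```text
togo [ 0.019  0.035 -0.01 ] jawdir -0.2 zax [-0.005 -0.001 -1.   ] t 2.35 tcp [ 0.5635 -0.0227  0.0745] F [-0.4  0.1  0.7] w 0.0853 q7 0.26
```

```bash
python3 -m inch '[{"x":0.02,"y":0.02,"z":0,"yaw":0,"claw":-0.6},{"x":0.02,"y":0.02,"z":0,"yaw":0,"claw":0},{"x":0.02,"y":0.02,"z":0,"yaw":0,"claw":0},{"x":0.02,"y":0.02,"z":0,"yaw":0,"claw":0},{"x":0.02,"y":0.02,"z":0,"yaw":0,"claw":0}]' 30 >/dev/null; python3 g.py .5645 -.0245 .075;python3 -m inch '[{"x":0,"y":0,"z":-0.2,"yaw":0,"claw":0},{"x":0,"y":0,"z":-0.6,"yaw":0,"claw":0},{"x":0,"y":0,"z":-1.2,"yaw":0,"claw":0},{"x":0,"y":0,"z":-1.8,"yaw":0,"claw":0},{"x":0,"y":0,"z":-2.4,"yaw":0,"claw":0}]' 30 >/dev/null; python3 g.py .568 .265 .215;python3 -c "
from h import *
snap('side','s2',(220,80,420,230),4)"
```

```text
togo [-0.017  0.023  0.023] jawdir -0.2 zax [-0.003 -0.    -1.   ] t 2.85 tcp [ 0.5654 -0.0233  0.0761] F [-1.7  0.5  7.9] w 0.0642 q7 0.26
togo [ 0.027 -5.766 -0.33 ] jawdir -0.2 zax [-0.002 -0.    -1.   ] t 3.35 tcp [ 0.5656 -0.0233  0.1985] F [-0.5 -1.4 -1.4] w 0.0639 q7 0.2
```

View pics/s2.png

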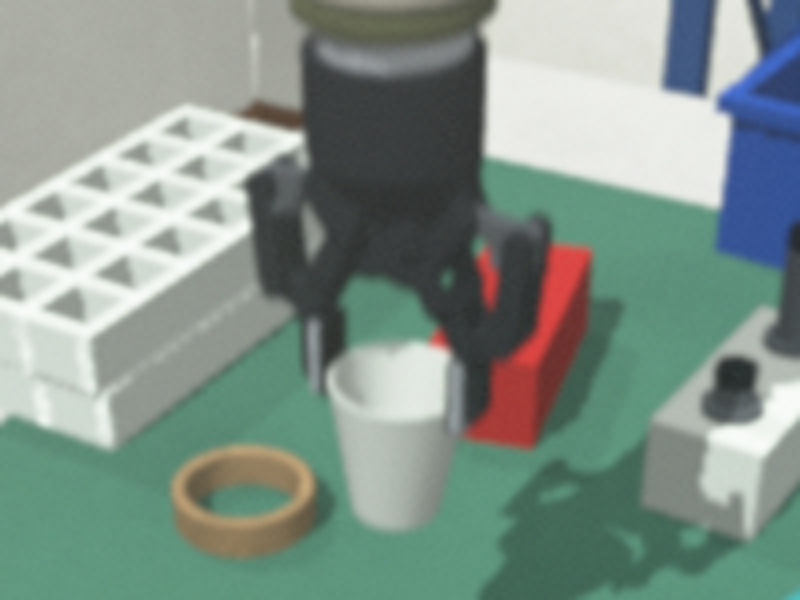

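Run:
```python
from h import *
S=dict(np.load("pics/s2.npz"))
a=np.linspace(0,6.28,72)
for z in (.18,.185,.19,.195,.2,.205):
    e=np.array([proj(S,(.5656+.033*np.cos(t),-.0233+.033*np.sin(t),z)) for t in a]); f=np.array([proj(S,(.5656+.021*np.cos(t),-.0233+.021*np.sin(t),z-.07)) for t in a])
    print(z,"tip",[np.round(proj(S,(.5656+d,-.0233,z)),1).tolist() for d in(.036,-.036)],"rimtop",e[:,1].min().round(1),"left",e[:,0].min().round(1),"footbot",f[:,1].max().round(1))
```

```text
0.18 tip [[301.5, 174.5], [335.8, 184.7]] rimtop 170.3 left 300.2 footbot 217.3
0.185 tip [[301.4, 172.1], [335.9, 182.3]] rimtop 167.9 left 300.2 footbot 215.1
0.19 tip [[301.3, 169.8], [335.9, 179.9]] rimtop 165.6 left 300.1 footbot 213.0
0.195 tip [[301.3, 167.4], [336.0, 177.4]] rimtop 163.2 left 300.0 footbot 210.8
0.2 tip [[301.2, 165.0], [336.1, 175.0]] rimtop 160.8 left 299.9 footbot 208.6
0.205 tip [[301.1, 162.6], [336.1, 172.5]] rimtop 158.4 left 299.9 footbot 206.4
```

```bash
python3 -m inch '[{"x":0,"y":-0.4,"z":0,"yaw":0,"claw":0},{"x":0,"y":-1.1,"z":0,"yaw":0,"claw":0},{"x":0,"y":-1.8,"z":0,"yaw":0,"claw":0},{"x":0,"y":-2.5,"z":0,"yaw":0,"claw":0},{"x":0,"y":-3.2,"z":0,"yaw":0,"claw":0}]' 30 >/dev/null; python3 g.py .568 .265 .195
```

```text
togo [-0.012 -2.545  0.183] jawdir -0.2 zax [ 0.005  0.001 -1.   ] t 3.9 tcp [0.568  0.1377 0.204 ] F [ 0.4 -0.3 -0.8] w 0.0637 q7 -0.07
```

```bash
python3 -m inch '[{"x":0,"y":-0.6,"z":0,"yaw":0,"claw":0},{"x":0,"y":-1.2,"z":0,"yaw":0,"claw":0},{"x":0,"y":-1.8,"z":0,"yaw":0,"claw":0},{"x":0,"y":-2.3,"z":0,"yaw":0,"claw":0},{"x":0.02,"y":-2.6,"z":0,"yaw":0,"claw":0}]' 30 >/dev/null; python3 g.py .568 .265 .145
```

```text
togo [-0.028  0.111  1.2  ] jawdir -0.1 zax [ 0.005  0.002 -1.   ] t 4.4 tcp [0.5691 0.2704 0.205 ] F [-0.4 -0.5 -0.9] w 0.0639 q7 -0.26
```

```bash
python3 -m inch '[{"x":-0.03,"y":0.09,"z":0.3,"yaw":0,"claw":0},{"x":-0.03,"y":0.09,"z":0.6,"yaw":0,"claw":0},{"x":-0.03,"y":0.09,"z":0.9,"yaw":0,"claw":0},{"x":-0.03,"y":0.09,"z":1.1,"yaw":0,"claw":0},{"x":-0.03,"y":0.09,"z":1.2,"yaw":0,"claw":0}]' 30 >/dev/null; python3 g.py .568 .265 .102; python3 -c "
from h import *
a=snap('side','a');b=snap('top','b')
f=lambda c,x,y:cv2.resize(c['color'][y:y+110,x:x+100,::-1],None,fx=4,fy=4,interpolation=cv2.INTER_CUBIC)
cv2.imwrite('pics/m3.png',np.hstack([f(a,175,275),f(b,125,205)]))"
```

```text
togo [0.004 0.005 0.832] jawdir -0.1 zax [ 0.004  0.001 -1.   ] t 4.9 tcp [0.5676 0.2652 0.1436] F [-0.2 -0.2 -0.9] w 0.064 q7 -0.22
```

View pics/m3.png

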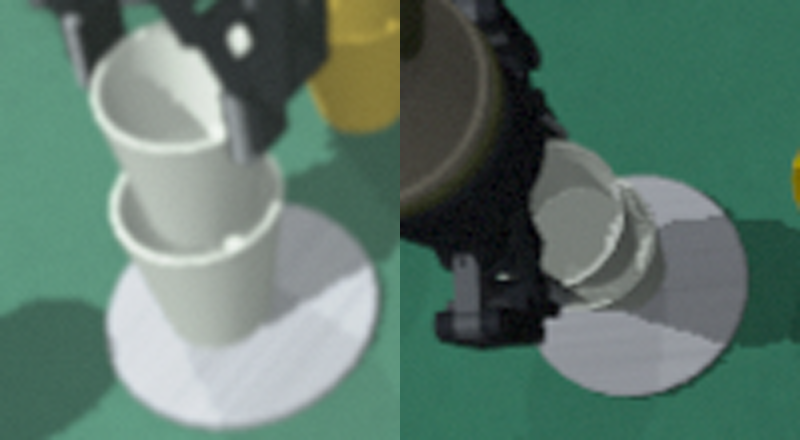

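```bash
python3 -m inch '[{"x":0,"y":0,"z":0.15,"yaw":0,"claw":0},{"x":0,"y":0,"z":0.3,"yaw":0,"claw":0},{"x":0,"y":0,"z":0.45,"yaw":0,"claw":0},{"x":0,"y":0,"z":0.55,"yaw":0,"claw":0},{"x":0,"y":0,"z":0.65,"yaw":0,"claw":0}]' 30 >/dev/null; python3 g.py .568 .265 .102; python3 -m inch '[{"x":0,"y":0,"z":0.05,"yaw":0,"claw":0},{"x":0,"y":0,"z":0.1,"yaw":0,"claw":0},{"x":0,"y":0,"z":0.14,"yaw":0,"claw":0}]' 30 >/dev/null; python3 g.py .568 .265 .102
```

```text
togo [0.002 0.011 0.182] jawdir -0.1 zax [ 0.004  0.001 -1.   ] t 5.5 tcp [0.5679 0.2655 0.1111] F [-0.5  0.4 -0.3] w 0.0641 q7 -0.21
togo [0.    0.012 0.04 ] jawdir -0.1 zax [ 0.004  0.002 -1.   ] t 5.8 tcp [0.568  0.2656 0.104 ] F [-0.7  0.   1.1] w 0.0639 q7 -0.2
```

```bash
python3 -m inch '[{"x":0,"y":0,"z":0.04,"yaw":0,"claw":0},{"x":0,"y":0,"z":0.06,"yaw":0,"claw":0},{"x":0,"y":0,"z":0.06,"yaw":0,"claw":0}]' 30 >/dev/null; python3 g.py .568 .265 .102
```

```text
togo [-0.006  0.029  0.004] jawdir -0.1 zax [ 0.005  0.003 -1.   ] t 6.1 tcp [0.5683 0.2664 0.1022] F [-2.5  1.1 11.8] w 0.0638 q7 -0.2
```

```bash
python3 -m inch '[{"x":0,"y":0,"z":-0.02,"yaw":0,"claw":0},{"x":0,"y":0,"z":-0.02,"yaw":0,"claw":-0.6},{"x":0,"y":0,"z":-0.02,"yaw":0,"claw":-1},{"x":0,"y":0,"z":-0.02,"yaw":0,"claw":-1},{"x":0,"y":0,"z":-0.02,"yaw":0,"claw":-1}]' 30 >/dev/null; python3 g.py .568 .265 .102;  python3 -m inch '[{"x":0,"y":0,"z":-0.3,"yaw":0,"claw":-1},{"x":0,"y":0,"z":-0.9,"yaw":0,"claw":-1},{"x":0,"y":0,"z":-1.6,"yaw":0,"claw":-1},{"x":0,"y":0,"z":-2.4,"yaw":0,"claw":-1},{"x":0,"y":0.5,"z":-2.8,"yaw":0,"claw":-1}]' 30 >/dev/null; python3 g.py .482 -.368 .22; python3 -c "
from h import *
a=snap('side','a2');b=snap('top','b2')
f=lambda c,x,y:cv2.resize(c['color'][y:y+110,x:x+100,::-1],None,fx=4,fy=4,interpolation=cv2.INTER_CUBIC)
cv2.imwrite('pics/m4.png',np.hstack([f(a,175,275),f(b,125,205)]))"
```

```text
togo [-0.005  0.027  0.021] jawdir -0.1 zax [ 0.005  0.003 -1.   ] t 6.6 tcp [0.5682 0.2663 0.103 ] F [-0.8  0.1 -1.1] w 0.0852 q7 -0.2
togo [-1.756 12.244  0.444] jawdir 0.1 zax [ 0.008  0.007 -1.   ] t 7.1 tcp [0.5682 0.2442 0.2469] F [-0.   0.8 -0. ] w 0.0853 q7 -0.24
```

View pics/m4.png

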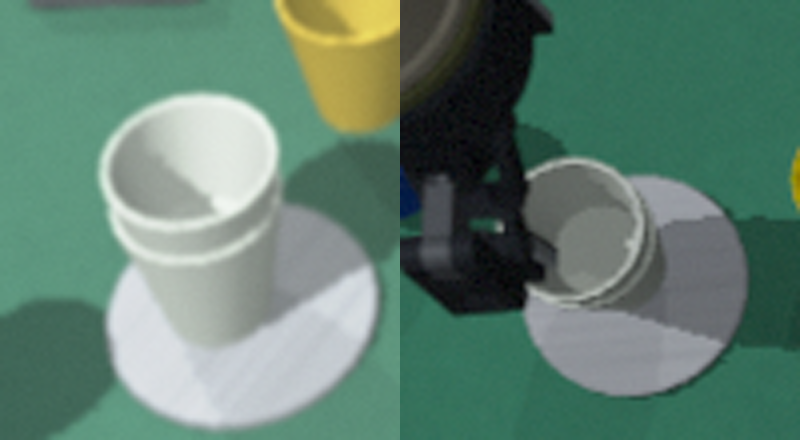

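```bash
python3 -m inch '[{"x":-0.1,"y":0.8,"z":0,"yaw":0,"claw":-1},{"x":-0.25,"y":1.7,"z":0,"yaw":0,"claw":-1},{"x":-0.35,"y":2.6,"z":0,"yaw":0,"claw":-1},{"x":-0.5,"y":3.5,"z":0,"yaw":0,"claw":-1},{"x":-0.6,"y":4.4,"z":0,"yaw":0,"claw":-1}]' 40 >/dev/null; python3 -m inch '[{"x":-0.1,"y":0.9,"z":0,"yaw":8,"claw":-1},{"x":-0.2,"y":1.8,"z":0,"yaw":16,"claw":-1},{"x":-0.3,"y":2.7,"z":0,"yaw":24,"claw":-1},{"x":-0.45,"y":3.6,"z":0,"yaw":32,"claw":-1},{"x":-0.6,"y":4.4,"z":0,"yaw":40,"claw":-1}]' 40 >/dev/null;python3 g.py .482 -.368 .22
```

```text
togo [1.768 2.778 0.49 ] jawdir -40.7 zax [ 0.01   0.005 -1.   ] t 8.2 tcp [ 0.5053 -0.2052  0.2455] F [-0.1  0.7 -1.1] w 0.0855 q7 -0.03
```

```bash
python3 -m inch '[{"x":0.35,"y":0.6,"z":0,"yaw":8,"claw":-1},{"x":0.8,"y":1.2,"z":0,"yaw":16,"claw":-1},{"x":1.2,"y":1.8,"z":0,"yaw":24,"claw":-1},{"x":1.5,"y":2.4,"z":0.2,"yaw":32,"claw":-1},{"x":1.77,"y":2.78,"z":0.4,"yaw":40,"claw":-1}]' 40 >/dev/null; python3 -m inch '[{"x":0,"y":0,"z":0,"yaw":8,"claw":-1},{"x":0,"y":0,"z":0,"yaw":9,"claw":-1}]' 40 >/dev/null;python3 g.py .482 -.368 .111
```

```text
togo [-0.048 -0.009  2.267] jawdir -90.4 zax [ 0.009  0.004 -1.   ] t 8.9 tcp [ 0.4805 -0.3708  0.2243] F [0.1 0.4 0.3] w 0.0854 q7 -0.41
```

```bash
python3 -m inch '[{"x":-0.05,"y":-0.02,"z":0.5,"yaw":0,"claw":-1},{"x":-0.05,"y":-0.02,"z":1.1,"yaw":0,"claw":-1},{"x":-0.05,"y":-0.02,"z":1.6,"yaw":0,"claw":-1},{"x":-0.05,"y":-0.02,"z":2.1,"yaw":0,"claw":-1},{"x":-0.05,"y":-0.02,"z":2.27,"yaw":0,"claw":-1}]' 40 >/dev/null; python3 g.py .482 -.368 .111; python3 -m inch '[{"x":-0.02,"y":0,"z":0,"yaw":0,"claw":0},{"x":-0.02,"y":0,"z":0,"yaw":0,"claw":0.6},{"x":-0.02,"y":0,"z":0,"yaw":0,"claw":1},{"x":-0.02,"y":0,"z":0,"yaw":0,"claw":1},{"x":-0.02,"y":0,"z":0,"yaw":0,"claw":1}]' 40 >/dev/null;python3 g.py .482 -.368 .111;python3 -m inch '[{"x":0,"y":0,"z":0,"yaw":0,"claw":1},{"x":0,"y":0,"z":0,"yaw":0,"claw":1}]' 40 >/dev/null;python3 g.py .482 -.368 .111
```

```text
togo [ 0.037  0.009 -0.038] jawdir -90.1 zax [ 0.008  0.006 -1.   ] t 9.4 tcp [ 0.4825 -0.3661  0.1091] F [ 0.5 -0.  -0.2] w 0.0855 q7 -0.27
togo [ 0.001  0.019 -0.013] jawdir -90.2 zax [ 0.01   0.001 -1.   ] t 9.9 tcp [ 0.4829 -0.368   0.1104] F [ 0.4 -7.1 -3.2] w 0.0234 q7 -0.28
togo [-0.015  0.022  0.   ] jawdir -90.2 zax [ 0.011 -0.001 -1.   ] t 10.1 tcp [ 0.4831 -0.3688  0.111 ] F [-0.3 -3.2  0.7] w 0.0234 q7 -0.28
```

```bash
python3 -m inch '[{"x":0,"y":0,"z":-0.3,"yaw":0,"claw":1},{"x":0,"y":0,"z":-0.7,"yaw":0,"claw":1},{"x":0,"y":0,"z":-1.1,"yaw":0,"claw":1},{"x":0,"y":0,"z":-1.5,"yaw":0,"claw":1},{"x":0,"y":0,"z":-1.8,"yaw":0,"claw":1}]' 40 >/dev/null; python3 -m inch '[{"x":0,"y":0,"z":-0.1,"yaw":0,"claw":1},{"x":0,"y":0,"z":-0.1,"yaw":0,"claw":1},{"x":0,"y":0,"z":-0.1,"yaw":0,"claw":1}]' 40 >/dev/null; python3 g.py .425 -.368 .205; python3 -c "
from h import *
snap('side','s5',(340,60,490,190),4)"
```

```text
togo [0.011 1.141 0.04 ] jawdir -90.1 zax [ 0.011  0.001 -1.   ] t 10.9 tcp [ 0.482  -0.3676  0.2076] F [-0.2  0.9 -1.1] w 0.0229 q7 -0.39
```

View pics/s5.png

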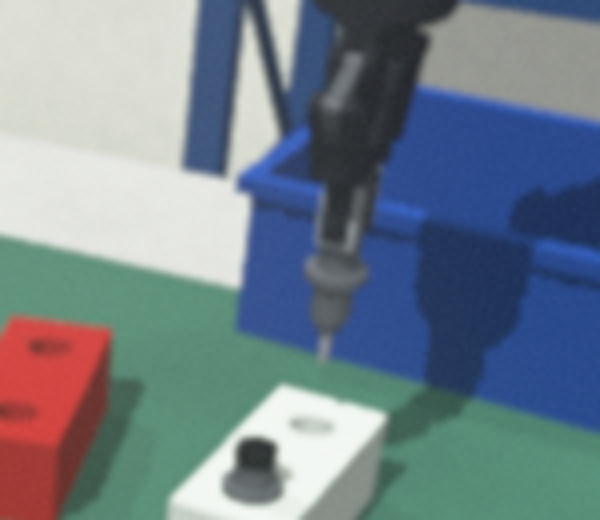

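```bash
python3 -m inch '[{"x":0,"y":0.4,"z":0,"yaw":0,"claw":1},{"x":0,"y":0.8,"z":0,"yaw":0,"claw":1},{"x":0,"y":1.14,"z":0,"yaw":0,"claw":1},{"x":0,"y":1.16,"z":0,"yaw":0,"claw":1},{"x":0,"y":1.16,"z":0.1,"yaw":0,"claw":1}]' 40 >/dev/null; python3 g.py .425 -.368 .131; python3 -m inch '[{"x":0,"y":0,"z":0.4,"yaw":0,"claw":1},{"x":0,"y":0,"z":0.8,"yaw":0,"claw":1},{"x":0,"y":0,"z":1.1,"yaw":0,"claw":1},{"x":0,"y":0,"z":1.35,"yaw":0,"claw":1},{"x":0,"y":0,"z":1.43,"yaw":0,"claw":1}]' 40 >/dev/null; python3 g.py .5075 -.368 .131
```

```text
togo [4.000e-03 1.000e-03 1.418e+00] jawdir -90.2 zax [ 0.011  0.    -1.   ] t 11.45 tcp [ 0.4243 -0.3678  0.2019] F [ 0.5  0.  -0.7] w 0.023 q7 -0.31
togo [ 0.005 -1.648 -0.024] jawdir -90.2 zax [ 0.01   0.001 -1.   ] t 11.95 tcp [ 0.4251 -0.3675  0.129 ] F [-0.6  0.2 -0.3] w 0.0232 q7 -0.21
```

Now push toward +x so the holder edge swings the barrel over.

```bash
python3 -m inch '[{"x":0,"y":-0.15,"z":-0.03,"yaw":0,"claw":1},{"x":0,"y":-0.3,"z":-0.03,"yaw":0,"claw":1},{"x":0,"y":-0.45,"z":-0.03,"yaw":0,"claw":1},{"x":0,"y":-0.6,"z":-0.03,"yaw":0,"claw":1}]' 30 >/dev/null; python3 g.py .5075 -.368 .131;python3 -m inch '[{"x":0,"y":-0.15,"z":0,"yaw":0,"claw":1},{"x":0,"y":-0.3,"z":0,"yaw":0,"claw":1},{"x":0,"y":-0.4,"z":0,"yaw":0,"claw":1}]' 30 >/dev/null; python3 g.py .5075 -.368 .131;  python3 -c "
from h import *
snap('side','s6',(340,60,490,190),4)"
```

```text
togo [-0.005 -1.062  0.017] jawdir -90.2 zax [ 0.009  0.001 -1.   ] t 12.35 tcp [ 0.4544 -0.3681  0.1314] F [-7.1 -0.4 -1.4] w 0.0233 q7 -0.26
togo [-0.001 -0.67   0.025] jawdir -90.2 zax [ 0.007  0.001 -1.   ] t 12.65 tcp [ 0.474  -0.3679  0.132 ] F [-6.3  0.5  1.4] w 0.0229 q7 -0.29
```

View pics/s6.png

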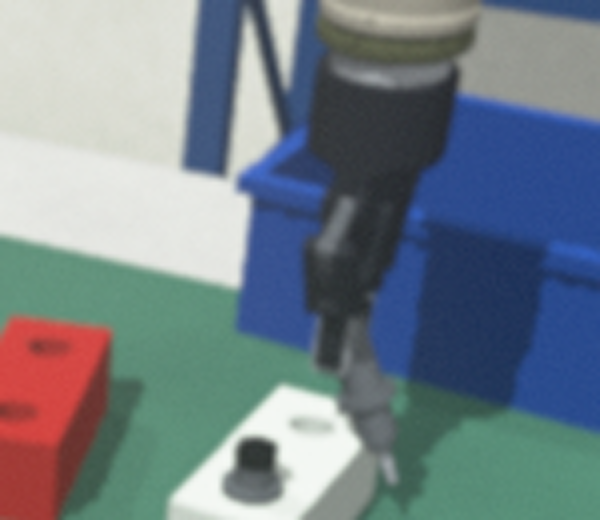

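```bash
python3 -m inch '[{"x":0,"y":-0.15,"z":0.02,"yaw":0,"claw":1},{"x":0,"y":-0.3,"z":0.03,"yaw":0,"claw":1},{"x":0,"y":-0.45,"z":0.03,"yaw":0,"claw":1},{"x":0,"y":-0.58,"z":0.03,"yaw":0,"claw":1},{"x":0,"y":-0.68,"z":0.03,"yaw":0,"claw":1}]' 30 >/dev/null; python3 g.py .5075 -.368 .131; python3 -m inch '[{"x":0,"y":0,"z":0,"yaw":0,"claw":1},{"x":0,"y":0,"z":-0.4,"yaw":0,"claw":1},{"x":0,"y":0,"z":-0.9,"yaw":0,"claw":1},{"x":0,"y":0,"z":-1.4,"yaw":0,"claw":1},{"x":0,"y":0,"z":-1.9,"yaw":0,"claw":1}]' 40 >/dev/null; python3 g.py .5075 -.368 .22;  python3 -c "
from h import *
snap('side','s7',(340,30,490,160),4)"
```

```text
togo [ 0.006  0.029 -0.001] jawdir -90.1 zax [ 0.007  0.001 -1.   ] t 13.2 tcp [ 0.509  -0.3677  0.131 ] F [-5.5  0.3  1.2] w 0.0229 q7 -0.34
togo [0.006 0.037 0.146] jawdir -90.1 zax [ 0.008  0.001 -1.   ] t 13.7 tcp [ 0.5093 -0.3677  0.2273] F [ 0.   0.7 -1.4] w 0.0231 q7 -0.44
```

View pics/s7.png

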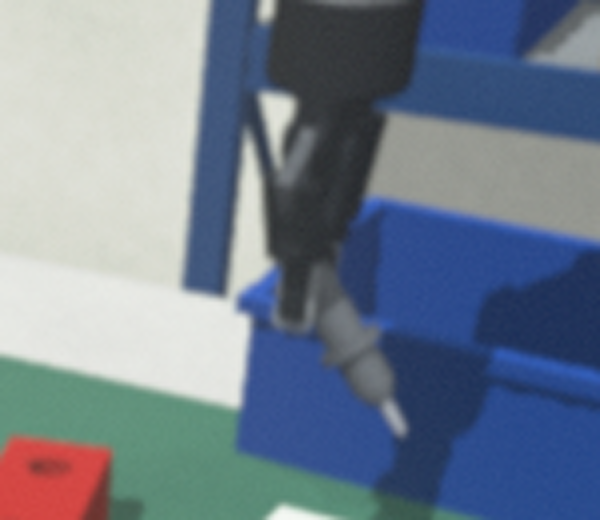

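```bash
python3 - <<'E'
from h import *
S=dict(np.load("pics/s7.npz"))
P=[]
for u,v in((440.75,138.75),(428,116.75)):
    o,d=ray(S,u,v); p=o+d*(-.368-o[1])/d[1]; P.append(p); print(p.round(4))
d=P[1]-P[0]; print(np.degrees(np.arctan2(d[0],d[2])),np.linalg.norm(d))
t=np.array([.509,-.368,.221])-P[0]; print(np.degrees(np.arctan2(t[0],t[2])),np.linalg.norm(t))
A=dict(np.load("pics/a2.npz")); print(atz(A,222.5,315.75,.096)); B=dict(np.load("pics/b2.npz"));print(atz(B,125+(583-400)/4,205+232/4,.096))
E
python3 g.py .5 -.2 .25
```

```text
[ 0.4393 -0.368   0.1428]
[ 0.4768 -0.368   0.1878]
39.7785710922573 0.058540917859468335
41.723997066798 0.10473461734175336
[0.56650777 0.26676549 0.096     ]
[0.56710211 0.25827924 0.096     ]
togo [-3.383  0.207 -0.385] jawdir -90.1 zax [ 0.012 -0.002 -1.   ] t 13.75 tcp [ 0.5102 -0.3692  0.2312] F [ 1.2 -1.6  1.2] w 0.0227 q7 -0.44
```

```bash
python3 -m inch '[{"x":-0.4,"y":-0.1,"z":-0.2,"yaw":0,"claw":1},{"x":-1.1,"y":-0.2,"z":-0.4,"yaw":0,"claw":1},{"x":-1.9,"y":-0.4,"z":-0.4,"yaw":0,"claw":1},{"x":-2.7,"y":-0.6,"z":-0.4,"yaw":0,"claw":1},{"x":-3.5,"y":-0.7,"z":-0.4,"yaw":0,"claw":1}]' 40 >/dev/null; python3 -m inch '[{"x":-0.8,"y":-0.2,"z":0,"yaw":0,"claw":1},{"x":-1.6,"y":-0.4,"z":0,"yaw":0,"claw":1},{"x":-2.4,"y":-0.6,"z":0,"yaw":0,"claw":1},{"x":-3.2,"y":-0.7,"z":0,"yaw":0,"claw":1},{"x":-4,"y":-0.8,"z":0,"yaw":0,"claw":1}]' 40 >/dev/null; python3 g.py .637 .265 .222
```

```text
togo [-5.099 -0.962  0.62 ] jawdir -90.0 zax [ 0.017 -0.001 -1.   ] t 14.75 tcp [0.5882 0.0101 0.2525] F [ 0.5 -1.1 -1.7] w 0.0229 q7 -1.05
```

```bash
python3 -m inch '[{"x":-0.8,"y":-0.2,"z":0,"yaw":0,"claw":1},{"x":-1.6,"y":-0.4,"z":0,"yaw":0,"claw":1},{"x":-2.4,"y":-0.6,"z":0,"yaw":0,"claw":1},{"x":-3.2,"y":-0.7,"z":0,"yaw":0,"claw":1},{"x":-4,"y":-0.8,"z":0,"yaw":0,"claw":1}]' 40 >/dev/null; python3 g.py .637 .265 .222
```

```text
togo [-1.042 -0.152  0.628] jawdir -90.0 zax [ 0.018 -0.    -1.   ] t 15.25 tcp [0.6289 0.2129 0.2532] F [-0.3  0.  -1. ] w 0.0234 q7 -1.35
```

```bash
python3 -m inch '[{"x":-0.4,"y":-0.1,"z":0,"yaw":0,"claw":1},{"x":-0.8,"y":-0.15,"z":0,"yaw":0,"claw":1},{"x":-1,"y":-0.15,"z":0,"yaw":0,"claw":1},{"x":-1.02,"y":-0.15,"z":0.3,"yaw":0,"claw":1},{"x":-1.02,"y":-0.15,"z":0.6,"yaw":0,"claw":1}]' 40 >/dev/null; python3 -m inch '[{"x":0,"y":0,"z":0,"yaw":0,"claw":1},{"x":0,"y":0,"z":0,"yaw":0,"claw":1},{"x":0,"y":0,"z":0,"yaw":0,"claw":1}]' 40 >/dev/null; python3 g.py .637 .265 .222; python3 -c "
from h import *
a=snap('side','a8');b=snap('top','b8')
f=lambda c,x,y:cv2.resize(c['color'][y:y+150,x:x+100,::-1],None,fx=4,fy=4,interpolation=cv2.INTER_CUBIC)
cv2.imwrite('pics/m8.png',np.hstack([f(a,175,245),f(b,125,185)]))"
```

```text
togo [-0.066  0.004  0.016] jawdir -90.1 zax [ 0.019 -0.    -1.   ] t 16.05 tcp [0.6372 0.2617 0.2228] F [ 0.3 -0.8 -0.8] w 0.0232 q7 -1.4
```

View pics/m8.png

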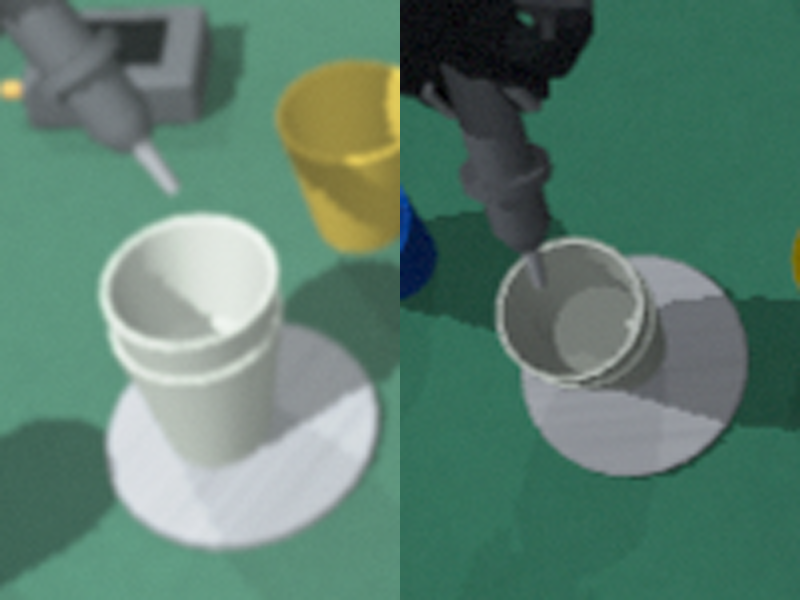

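Run:
```python
from h import *
A=dict(np.load("pics/a8.npz"));B=dict(np.load("pics/b8.npz"))
def tri(a,b):
    o,d=ray(A,*a);p,e=ray(B,*b); s=np.linalg.lstsq(np.c_[d,-e],p-o,rcond=None)[0]; x,y=o+d*s[0],p+e*s[1]; return ((x+y)/2).round(4),np.linalg.norm(x-y).round(4)
print("tip",tri((219.25,293),(160.25,257)),"rim",tri((222.5,315.75),(168.25,262.9)))
print(atz(A,222.5,315.75,.096),atz(B,168.25,262.9,.096))
```

```text
tip (array([0.5678, 0.2631, 0.1411]), np.float64(0.0005)) rim (array([0.5691, 0.2641, 0.0917]), np.float64(0.0006))
[0.56650777 0.26676549 0.096     ] [0.56769749 0.26271459 0.096     ]
```

```bash
python3 -m inch '[{"x":0,"y":0,"z":0,"yaw":0,"claw":1},{"x":0,"y":0,"z":0,"yaw":0,"claw":1},{"x":0,"y":0,"z":0,"yaw":0,"claw":1}]' 40; python3 -c "
from bench import *
print(abs(state()['qvel']).max()); print(hand_in())"
```

```text
clock: 16.45
tcp_pos: [0.6372, 0.2623, 0.2233]
eef_rot: [0.007, -0.707, 0.707, -0.007]
ft_force: [-0.3, 0.4, -0.4]
grip_width: 0.0228
0.0025059012665862457
the job is handed in; nothing more can be done
None
```

The job is handed in at about 16.5 s of the 64 s allowed. The spare cup is nested in the cup on the tray, and the taller barrel is held leaning over the mouth of the cups. `hand_in()` gives no verdict, so success rests on my own checks below.

- **Cups:** I lowered the spare cup in until it seated with about 12 N of contact, then released it and backed away. Pictures after the release and at the end show it fully nested and both cups standing on the tray.
- **Leaning the barrel:** The moves cannot tilt the tool, so after drawing the barrel out I pushed its nozzle end against the edge of the holder. That swung it over in the grip.
- **Final position:** The tip measures (0.568, 0.263, 0.141) m and the mouth centre about (0.567, 0.265) m. That puts the tip 2–3 mm off centre and about 45 mm above the rim.
- **Lean:** I measured about 40–42° (0.69–0.73 rad), inside the 0.59–0.98 rad range but a little short of 45°.
- **Grip and stillness:** The fingers stand at 23 mm on the barrel, the joints move at under 0.003 rad/s, and the last picture shows nothing touching the barrel but the gripper.

The two cameras disagreed by up to about 4 mm on the rim centre and about 4 mm on its height. Both are well within tolerance. I didn't re-measure the short barrel, module or tape at the end, but nothing I did touched them as far as the pictures show. I viewed 10 pictures in all.

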